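Restart the bench supply after its breaker has tripped

TASK

The breaker on the bench's control console has tripped. Push the slim popped-out breaker pin fully home, then tip the rocker switch fully over to on by pressing down its raised end, and then press the flat square start key all the way down and let it come back up; closed fingertips are enough for all of it. Work in that order, do not press the mushroom-headed stop button, and leave the things standing on the bench behind the console where they are.

Things in the scene. Friction and masses are not known exactly. Their poses are not given: they have to be found in the camera images.
- console: grey steel control console, 178 x 178 mm (foot flange 196 mm), aluminium face 46 mm above the bench, bolted down. Origin: centre of its underside, on the bench; x to its far side (cable gland), y left, z up. Four controls, turned with it, stand on its face 41 mm in x and y from its middle (2 x 2); which is at which place varies. A pendant lamp hangs 0.55 m over the bench, behind it to the right.
- breaker_top (a point): centre of the top of the breaker pin, moves with it: a slim upright round pin, 16 mm in diameter, black with a thin white band, in a dark round collar 30 mm in diameter whose rim is 10 mm above the console's face. Popped out, its top is 25 mm above the face; fully home, 15 mm.
- breaker (a joint): travel of the breaker pin in m, straight down: 0 popped out, 0.010 fully home. Takes about 3 N to push and stays where it is left. It starts at 0 to 0.0015.
- rocker_end (a point): point on top of the raised half of the rocker, 21 mm from its middle towards the console's +x, moves with it: off 21 mm above the console's face; on 12 mm above it and 4 mm farther out. The rocker is a black slab 56 mm (along console x) x 34 mm in a frame 7 mm high; it pivots at its middle about console y, 8 mm above the face; its top is 9 mm above the pivot.
- rocker (a joint): angle of the rocker in rad: 0 off (far end up), 0.44 fully on (far end down). It takes about 3 N at the end of the rocker and stays where it is left. It starts at 0 to 0.04.
- start_top (a point): centre of the top of the start key: a flat square grey key 36 x 36 mm in a square dark frame 48 mm wide and 6 mm high. Its top is 16 mm above the console's face at rest, 10 mm when fully down. The point moves with the key.
- start (a joint): travel of the start key in m, straight down: 0 up, 0.006 fully down. Spring: about 1.5 N to begin, 4 N fully down; it comes back up when let go.
- stop_top (a point): top of the stop button, to be left alone: a round grey mushroom head 34 mm in diameter on a stem, its top 31 mm above the console's face.
- stop (a joint): travel of the stop button in m: 0 up, 0.006 fully down; sprung, light.
- oil_can: copper pump oil can, 64 mm in diameter and 125 mm high with a thin upright spout, loose, standing on the bench behind the console. Origin: centre of its underside.
- round_stub: round steel stub, 22 mm in diameter and 45 mm high, loose, standing on the bench behind the console. Origin: centre of its underside.
- tin: round lidded tin, 54 mm in diameter and 30 mm high, loose, standing on the bench behind the console. Origin: centre of its underside.
Mind the look-alikes: they are no part of the job. What is shaped like the tin but yellow is not meant.

How it is judged:
By the outcome, as a careful person would: the job done as asked, in the order asked, and still so for the second after the job is handed in, with the robot touching nothing.
It also fails if it takes over 51 s, if anything falls off the work surface, if the arm or the gripper's body presses on something with over 40 N, if the wrist force passes 120 N, or if a joint passes its speed limit or range.

ROBOT

A 6-joint arm with a two-finger parallel gripper is mounted at the origin on a cart in front of the work surface, level with it; the furniture and walls round the work are solid. World frame = base frame: x ahead of the robot, y to its left, z up, the work surface at z = 0. Lengths are in m, angles in rad, forces in N, time in s.
With the tool pointing down it reaches from about 0.35 to 0.975 m from the base axis. Payload 4.9 kg.
Tool frame: the origin (TCP) lies midway between the tips of the shut fingers; the grasp point (between the pads) lies 19 mm behind it; z points along the fingers, y is the direction in which the jaws open and shut (so a half turn about z gives the same grasp; the last joint's range is limited). The gripper opens to 85 mm and grips with 20 to 120 N. Pads are 22 mm wide; open, the fingers measure 114 mm over their backs; the gripper's body (76 mm by 85 mm) begins 54 mm behind the grasp point. The pads swing forward as they close: fully open they stand 13 mm farther back than shut.
Start: joints at [-1.392, 0.053, 1.613, -0, 1.476, -0.119], TCP at [0.183, -0.597, 0.193] pointing down, gripper open.
Joint ranges: [-3.01, 3.01], [-1.01, 2.22], [0.06, 2.58], [-1.02, 4.17], [0.09, 2.62], [-3.14, 3.14]. Speed limits (rad/s): [2.57, 2.57, 3.14, 3.14, 3.14, 3.14].

INTERFACE

Orientations are given as a rotation vector (axis times angle).
In Python, from station import ctrl gives the robot as it stands.
- The arm moves only by the tool jog_arm, never from a script. Its argument "steps" is a list of rows, each an object of numbers: "dx", "dy", "dz": the shift along the world's x, y, z in units of 60 mm (1.0 is 60 mm); "twist": the turn about the world's z in units of 10 degrees (1.0 is 10 degrees). A call has 1 to 5 rows; each row is the pose to reach, as a shift and turn from the pose measured when the call began; what a row does not reach only later rows make up. A row lasts 1/8 s, in which the tool goes at most 62.5 mm and 10.7 degrees, less where a joint would pass 70% of its speed; a pose out of reach is approached as far as the arm can. A call with a gripper value outside its range is refused whole. "gripper" is the closure in counts, from 0 (fully open) to 255 (shut), set as the call begins (left out, the last holds). The fingers move at their own pace and stop on an object; "newtons" is the grip in N (left out, the last holds). Time passes only in rows, so rows that repeat a pose let the fingers close. It gives the time, the measured TCP pose, the force and the opening at its end, in the units of the state.
- ctrl.get_obs(): the state, without advancing time (a new reading comes with each control period).
- ctrl.get_image(name): name is "side" or "top"; returns a dict with "frame" (400x640x3 uint8, red, green, blue), "range_z" (400x640 float32, m along the optical axis (not along the pixel's ray), 0 where there is no reading), "fx", "fy", "cx", "cy" (pixels), "extrinsics" (4x4, takes a point from camera to world coordinates). Camera axes: x right, y down, z forward; pixel columns grow to the right and rows downward; lengths in m; the calibration is good to about 2 mm. A picture is of the moment at which its call begins.
- ctrl.finish_job(): hands the job in, once; it reports no verdict.
The state is a dict: "t": time; "q": joint angles; "dq": joint speeds; "effort": joint torques, N m; "tool_pos": TCP position; "tool_rot": TCP orientation; "contact_force": force on the tool from outside, world axes, zero at the start; "wrist_torque": the same for the moment, N m; "opening": finger opening in m.
Only numpy, scipy, OpenCV 4.12 (cv2) and the standard library are available. Lean on these libraries where they do the work, as an engineer would, in place of code of your own. Each camera call takes 0.05 s, during which the arm holds its last target.

## Working session

There is one attempt and no reset: what is moved stays moved. The work goes in short steps, Python scripts to look and compute and a tool call to move; the robot and the scene stay as the last step left them, time stands still between calls to the robot, and variables do not carry over. Pictures are saved under pics/ and viewed, and the job is handed in when it is done.

Besides the shell and the picture viewer there is one more tool, called after "Request:" as a command line: name --argument value ..., lists and objects as JSON in quotes. jog_arm: Moves the arm, as the interface text tells. Its arguments: {"type":"object","properties":{"steps":{"type":"array"},"gripper":{"type":"number"},"newtons":{"type":"number"}},"required":["steps"]}

```bash
mkdir -p pics
cat > h.py <<'E'
import numpy as np, cv2
from station import ctrl
def grab(n,tag):
    d=ctrl.get_image(n); cv2.imwrite(f'pics/{tag}.png',d['frame'][:,:,::-1])
    np.savez(f'pics/{tag}.npz',**d); return d
def world(d,u=None,v=None):
    z=d['range_z']; vv,uu=np.mgrid[:z.shape[0],:z.shape[1]]
    P=np.stack([(uu-d['cx'])/d['fx']*z,(vv-d['cy'])/d['fy']*z,z,np.ones_like(z)],-1)
    return (P@np.array(d['extrinsics']).T)[...,:3]
E
python3 - <<'E'
from h import *
for n in('top','side'):
    d=grab(n,n+'0'); print(n,d['fx'],d['cx'],d['cy'],np.round(d['extrinsics'],3).tolist())
o=ctrl.get_obs(); print(o)
E
```

```text
top 486.2895043191115 329.826817057255 205.216709362899 [[0.002, -0.997, 0.079, 0.488], [-1.0, -0.001, 0.024, -0.238], [-0.024, -0.079, -0.997, 1.391], [0.0, 0.0, 0.0, 1.0]]
side 480.2007026553417 327.1644046533143 198.78395724787126 [[-0.865, -0.329, 0.38, 0.141], [-0.502, 0.538, -0.677, 0.594], [0.018, -0.776, -0.63, 0.85], [0.0, 0.0, 0.0, 1.0]]
{'t': 0.1, 'q': array([-1.39201839e+00,  5.33185724e-02,  1.61416519e+00, -1.14813045e-05,
        1.47597558e+00, -1.19006864e-01]), 'dq': array([ 1.79738321e-04, -1.38571381e-03, -3.00850862e-03,  5.37872713e-04,
       -6.40851531e-04, -5.14841141e-05]), 'effort': array([ 2.70145492e-04, -3.94903243e+01, -3.71363604e+01, -9.21930837e-05,
        3.91019668e-03, -2.02620248e-05]), 'tool_pos': array([ 0.18325661, -0.59686873,  0.19176374]), 'tool_rot': array([-3.10498891e+00, -4.65757868e-01,  1.05498467e-04]), 'contact_force': array([-0.0708282 , -0.33953147,  0.36135948]), 'wrist_torque': array([ 0.00936983,  0.02093759, -0.0522647 ]), 'opening': 0.08546106764041941}
```

View pics/top0.png

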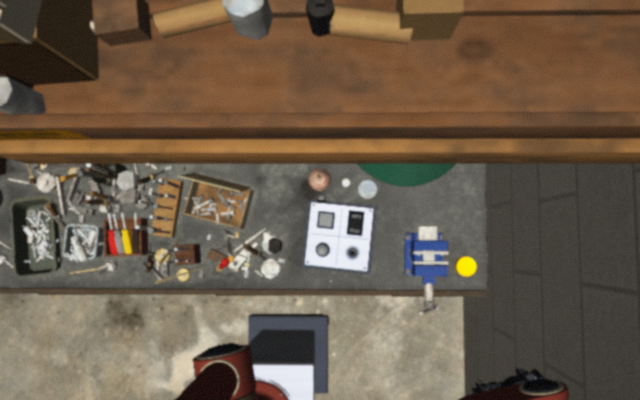

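View pics/side0.png

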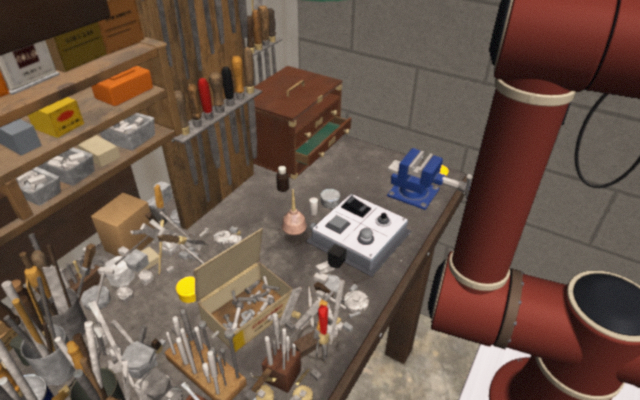

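The top view shows the console centred near px (340,237): square key (325,219), rocker (355,222), round items (322,250) and (352,252). The oil can, stub and tin are behind it at (318,180), (346,183) and (367,188). I'll crop in closer and measure.

Run:
```python
from h import *
from scipy import ndimage
d=dict(np.load('pics/top0.npz')); W=world(d)
a=cv2.resize(d['frame'][160:285,280:400],None,fx=5,fy=4.8*1,interpolation=cv2.INTER_CUBIC)
cv2.imwrite('pics/ctop.png',a[:,:,::-1])
s=dict(np.load('pics/side0.npz')); S=world(s)
a=cv2.resize(s['frame'][180:280,290:420],None,fx=6,fy=6,interpolation=cv2.INTER_CUBIC)
cv2.imwrite('pics/cside.png',a[:,:,::-1])
for n,(X,r) in {'top':(W,(slice(195,280),slice(295,385))),'side':(S,(slice(180,280),slice(300,415)))}.items():
    P=X[r].reshape(-1,3); 
    m=(P[:,2]>.03)&(P[:,2]<.09)&(P[:,0]>.3)&(P[:,0]<.6)&(P[:,1]>-.45)&(P[:,1]<-.1)
    f=P[m&(abs(P[:,2]-.046)<.006)]
    print(n,len(f),f[:,2].mean())
    rc=cv2.minAreaRect(f[:,:2].astype(np.float32)*1000); print(rc, cv2.boxPoints(rc).round(1).tolist())
for u,v in [(325,219),(355,222),(355,213),(355,230),(322,250),(352,252),(318,180),(346,183),(367,188)]: print(u,v,W[v,u].round(4))
# camera pixel size
print('mm/px', 1.34/d['fx']*1000)
```

```text
top 3046 0.045444937767006956
((508.0264587402344, -229.07235717773438), (176.8395233154297, 175.78797912597656), 84.12188720703125) [[411.5, -308.0], [586.4000244140625, -326.0], [604.5, -150.10000610351562], [429.6000061035156, -132.10000610351562]]
side 2670 0.04573805747276414
((498.1524658203125, -291.5079650878906), (304.2554016113281, 177.88539123535156), 83.54158782958984) [[392.70001220703125, -432.70001220703125], [569.4000244140625, -452.70001220703125], [603.5999755859375, -150.39999389648438], [426.8999938964844, -130.3000030517578]]
325 219 [ 0.555  -0.1925  0.0579]
355 222 [ 0.5468 -0.2747  0.0607]
355 213 [ 0.5715 -0.2748  0.0593]
355 230 [ 0.5249 -0.2747  0.06  ]
322 250 [ 0.4704 -0.1853  0.0743]
352 252 [ 0.4652 -0.2663  0.0698]
318 180 [ 0.663  -0.1728  0.0574]
346 183 [ 0.6566 -0.2503  0.0412]
367 188 [ 0.6432 -0.3092  0.0353]
mm/px 2.755560192227939
```

View pics/ctop.png

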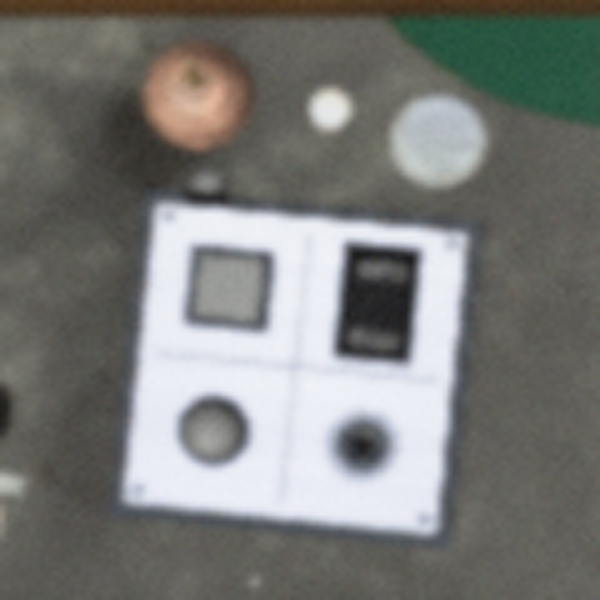

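View pics/cside.png

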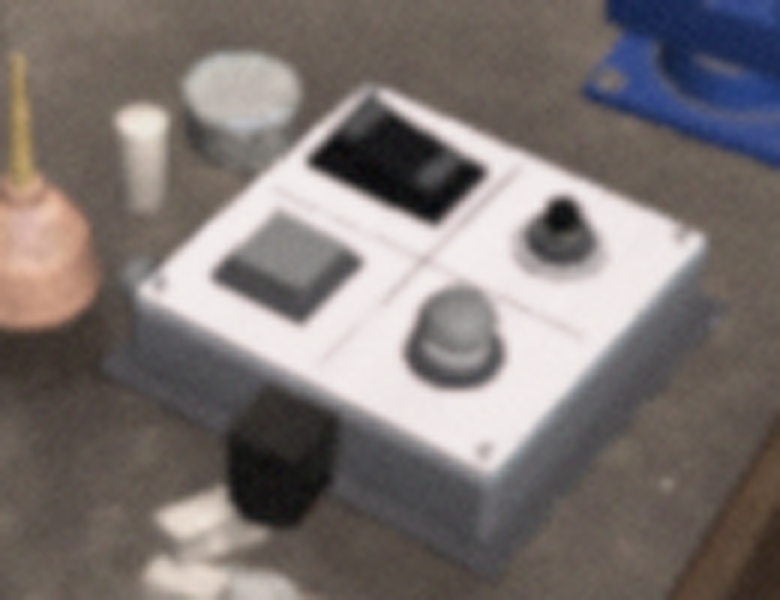

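Candidates:
- **Breaker:** slim black pin in a round collar, top px (352,252). The grey mushroom at (322,250) is the stop button.
- **Rocker:** black slab at (355,222).
- **Start:** flat square key at (325,219).
- **Objects behind the console:** oil can (318,180), stub (346,183), tin (367,188). The yellow look-alike is at (466,266), and there is a dark block in front of the console in the side view.

The crops confirm these choices, and the cable gland puts console +x away from the robot, with yaw about -5.9°. I'll move to the breaker with the fingers shut.

Request:
jog_arm --steps '[{"dx": 0.5,"dy": 0.6,"twist": -0.8},{"dx": 1.1,"dy": 1.3,"twist": -1.6},{"dx": 1.7,"dy": 2.0,"twist": -2.3},{"dx": 2.3,"dy": 2.7,"twist": -2.3},{"dx": 2.6,"dy": 3.1,"twist": -2.3}]' --gripper 255

```text
validation failed for argument at $.st...
```

Request:
jog_arm --steps '[{"dx": 0.5,"dy": 0.6,"dz": 0.0,"twist": -0.8},{"dx": 1.1,"dy": 1.3,"dz": 0.0,"twist": -1.6}]' --gripper 255

```text
t: 0.35
tool_pos: [0.2493, -0.5179, 0.1908]
tool_rot: [-3.138, -0.019, 0.0]
contact_force: [-0.4, 0.1, 0.0]
opening: 0.0516
```

The first call was refused for leaving out `dz`. With all the keys present it works.

Request:
jog_arm --steps '[{"dx": 0.6,"dy": 0.7,"dz": 0.0,"twist": -0.6},{"dx": 1.2,"dy": 1.4,"dz": 0.0,"twist": -0.6},{"dx": 1.8,"dy": 2.1,"dz": 0.0,"twist": -0.6},{"dx": 2.4,"dy": 2.8,"dz": 0.0,"twist": -0.6},{"dx": 2.9,"dy": 3.5,"dz": 0.0,"twist": -0.6}]'

```text
t: 0.98
tool_pos: [0.4241, -0.3062, 0.1904]
tool_rot: [-3.135, 0.145, 0.0]
contact_force: [0.3, -0.7, -0.1]
opening: -0.0001
```

Run:
```python
from h import *
o=ctrl.get_obs(); p=o['tool_pos']; print(o['t'],p,o['tool_rot'],o['opening'])
print((np.array([.463,-.2656])-p[:2])/.06)
```

```text
0.975 [ 0.42413214 -0.30615559  0.19039439] [-3.13459890e+00  1.45141071e-01  2.44146807e-04] -6.181636544020958e-05
[0.64779774 0.67592655]
```

Request:
jog_arm --steps '[{"dx": 0.65,"dy": 0.67,"dz": 0.0,"twist": 0.0},{"dx": 0.65,"dy": 0.67,"dz": -0.6,"twist": 0.0},{"dx": 0.65,"dy": 0.67,"dz": -1.3,"twist": 0.0},{"dx": 0.65,"dy": 0.67,"dz": -1.5,"twist": 0.0},{"dx": 0.65,"dy": 0.67,"dz": -1.5,"twist": 0.0}]'

```text
t: 1.6
tool_pos: [0.4626, -0.2657, 0.0998]
tool_rot: [-3.134, 0.146, 0.002]
contact_force: [-0.1, -0.4, 0.0]
opening: -0.0002
```

Run:
```python
from h import *
print(ctrl.get_obs()['tool_pos'])
s=grab('side','s1'); 
a=cv2.resize(s['frame'][150:280,290:450],None,fx=4.8,fy=4.6,interpolation=cv2.INTER_CUBIC)
cv2.imwrite('pics/cs1.png',a[:,:,::-1])
```

```text
[ 0.46261502 -0.26572701  0.09981053]
```

View pics/cs1.png

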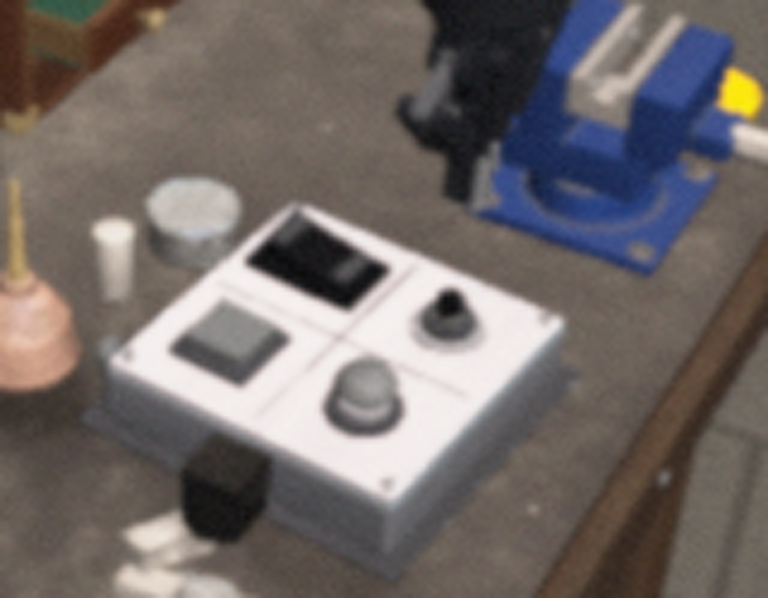

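The fingertips show at crop (460,195) and the pin at (450,300). That gap looks too big for 29 mm, so I'll project the TCP into the picture to check.

Run:
```python
from h import *
s=dict(np.load('pics/s1.npz')); T=np.linalg.inv(s['extrinsics'])
def pr(p):
    c=T@np.r_[p,1]; u=s['fx']*c[0]/c[2]+s['cx'];v=s['fy']*c[1]/c[2]+s['cy']; return (round((u-290)*4.8),round((v-150)*4.6)),c[2]
for p in ([.4626,-.2657,.0998],[.463,-.2656,.071],[.508,-.229,.046],[.4714,-.184,.077]): print(p,pr(p))
W=world(s)
for c in [(460,190),(450,170),(480,205),(440,190),(450,300),(365,370),(470,150)]:
    u=round(c[0]/4.8+290);v=round(c[1]/4.6+150); print(c,W[v,u].round(3))
d=grab('top','t1')
a=cv2.resize(d['frame'][160:310,260:420],None,fx=4.8,fy=4,interpolation=cv2.INTER_CUBIC)
cv2.imwrite('pics/ct1.png',a[:,:,::-1]); print(ctrl.get_obs()['q'],ctrl.get_obs()['tool_pos'])
```

```text
[0.4626, -0.2657, 0.0998] ((452, 252), np.float64(1.1768800525031395))
[0.463, -0.2656, 0.071] ((446, 292), np.float64(1.1951168445555849))
[0.508, -0.229, 0.046] ((333, 336), np.float64(1.2031674087726334))
[0.4714, -0.184, 0.077] ((362, 366), np.float64(1.1392603988002905))
(460, 190) [ 0.457 -0.253  0.153]
(450, 170) [ 0.463 -0.253  0.163]
(480, 205) [ 0.504 -0.414  0.011]
(440, 190) [ 0.469 -0.257  0.146]
(450, 300) [ 0.458 -0.263  0.07 ]
(365, 370) [ 0.47  -0.184  0.076]
(470, 150) [ 0.449 -0.237  0.19 ]
[-0.66284428 -0.08900574  1.90797161  0.00298164  1.32208724  1.00023114] [ 0.46397774 -0.26691602  0.10223568]
```

View pics/ct1.png

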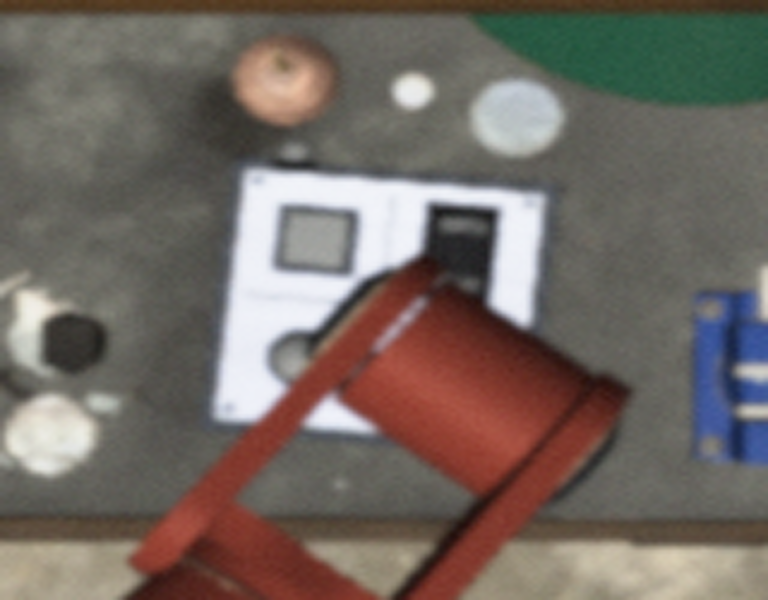

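Run:
```python
from h import *
s=grab('side','s2'); 
a=cv2.resize(s['frame'][150:280,290:450],None,fx=4.8,fy=4.6,interpolation=cv2.INTER_CUBIC)
cv2.imwrite('pics/cs2.png',a[:,:,::-1])
W=world(s)
m=(abs(W[...,0]-.464)<.05)&(abs(W[...,1]+.266)<.06)&(W[...,2]>.08)
v,u=np.nonzero(m); i=np.argsort(W[v,u,2])[:8]
for k in i: print(u[k],v[k],W[v[k],u[k]].round(3))
print(ctrl.get_obs()['tool_pos'],ctrl.get_obs()['opening'])
```

```text
382 191 [ 0.473 -0.267  0.138]
384 192 [ 0.466 -0.264  0.139]
386 193 [ 0.459 -0.261  0.141]
387 193 [ 0.457 -0.262  0.141]
388 193 [ 0.454 -0.26   0.144]
391 191 [ 0.451 -0.269  0.145]
390 192 [ 0.451 -0.264  0.146]
387 192 [ 0.457 -0.259  0.146]
[ 0.46419947 -0.26705964  0.10260082] 6.632928748998374e-06
```

View pics/cs2.png

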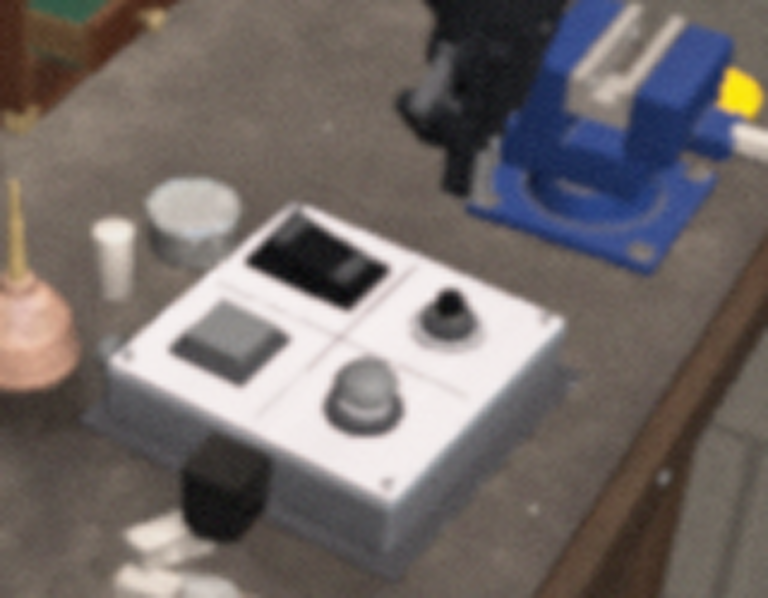

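Run:
```python
from h import *
s=dict(np.load('pics/s2.npz')); W=world(s); s0=dict(np.load('pics/side0.npz'))
for v in range(160,216,3): print(v,W[v,385].round(3),s['range_z'][v,385].round(3),s['frame'][v,385],s0['frame'][v,385])
a=cv2.resize(s['frame'][100:230,330:490],None,fx=4.8,fy=4.6,interpolation=cv2.INTER_NEAREST)
cv2.imwrite('pics/cs3.png',cv2.convertScaleAbs(a[:,:,::-1],alpha=2.2,beta=10))
o=ctrl.get_obs();print(o['t'],o['tool_pos'],o['dq'].round(3),o['contact_force'])
```

```text
160 [ 0.459 -0.228  0.256] 1.051 [52 52 54] [110  99  92]
163 [ 0.456 -0.224  0.251] 1.051 [40 42 44] [115 105  96]
166 [ 0.456 -0.225  0.242] 1.057 [28 28 31] [122 113 102]
169 [ 0.462 -0.241  0.222] 1.083 [16 18 17] [112  98  90]
172 [ 0.454 -0.224  0.227] 1.065 [59 58 60] [113 102  92]
175 [ 0.453 -0.223  0.22 ] 1.068 [32 36 36] [116 103  96]
178 [ 0.452 -0.223  0.212] 1.073 [29 29 31] [113 100  90]
181 [ 0.454 -0.229  0.199] 1.086 [29 30 31] [116 103  95]
184 [ 0.464 -0.259  0.167] 1.131 [32 30 32] [117 106  97]
187 [ 0.462 -0.255  0.162] 1.13 [32 27 31] [121 108  99]
190 [ 0.46  -0.254  0.154] 1.134 [24 23 26] [110 101  92]
193 [ 0.526 -0.431 -0.002] 1.377 [91 86 80] [112 101  92]
196 [ 0.519 -0.416  0.   ] 1.363 [112 102  94] [105  96  89]
199 [ 0.515 -0.406 -0.002] 1.356 [113 104  94] [104  96  87]
202 [ 0.509 -0.394 -0.002] 1.346 [109  98  90] [106  95  86]
205 [ 0.503 -0.382 -0.002] 1.336 [103  93  89] [102  92  84]
208 [ 0.497 -0.367  0.001] 1.32 [132 119 115] [127 115 112]
211 [ 0.473 -0.306  0.045] 1.243 [235 228 229] [233 226 224]
214 [ 0.458 -0.266  0.071] 1.193 [74 68 72] [72 66 66]
1.75 [ 0.46419947 -0.26705964  0.10260082] [ 0.001 -0.005 -0.002 -0.002  0.    -0.002] [ 0.29816583 -0.50545754  0.24636382]
```

View pics/cs3.png

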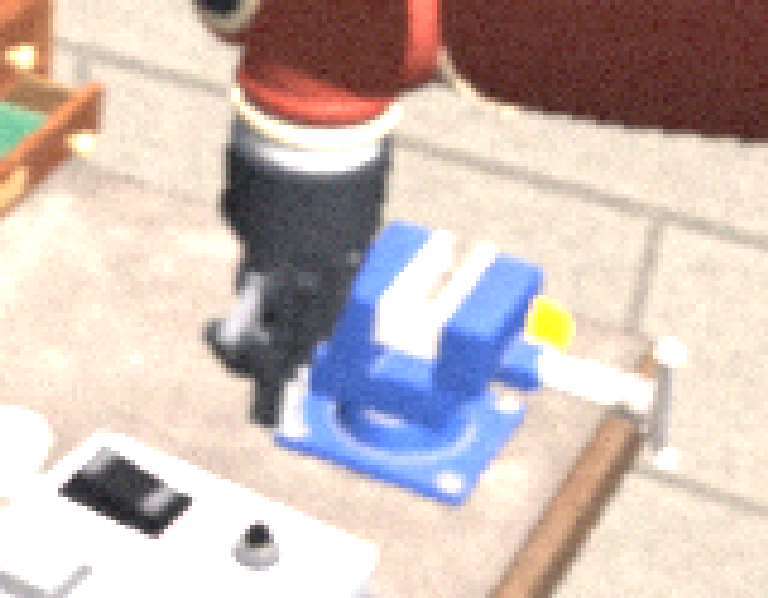

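The picture shows the shut fingertips at z≈0.14 and the state says 0.103, while xy agrees with the pin. I'll descend cautiously on force and look again.

Request:
jog_arm --steps '[{"dx": 0.0,"dy": 0.0,"dz": -0.1,"twist": 0.0},{"dx": 0.0,"dy": 0.0,"dz": -0.2,"twist": 0.0},{"dx": 0.0,"dy": 0.0,"dz": -0.3,"twist": 0.0},{"dx": 0.0,"dy": 0.0,"dz": -0.3,"twist": 0.0},{"dx": 0.0,"dy": 0.0,"dz": -0.3,"twist": 0.0}]'

```text
t: 2.38
tool_pos: [0.4641, -0.267, 0.0845]
tool_rot: [-3.136, 0.146, -0.004]
contact_force: [-0.5, -0.6, 0.5]
opening: 0.0002
```

```bash
cat >> h.py <<'E'
def look(tag):
    s=grab('side',tag); W=world(s)
    a=cv2.resize(s['frame'][150:280,290:450],None,fx=4.8,fy=4.6,interpolation=cv2.INTER_CUBIC)
    cv2.imwrite('pics/c'+tag+'.png',a[:,:,::-1])
    o=ctrl.get_obs(); p=o['tool_pos']; print(o['t'],p.round(4),o['contact_force'].round(2))
    dark=s['frame'].max(-1)<70
    m=(np.hypot(W[...,0]-p[0],W[...,1]-p[1])<.03)&(W[...,2]>p[2]-.01)&dark
    z=np.sort(W[m][:,2])[:10]; print('lowest gripper z',z.round(3), W[m][np.argsort(W[m][:,2])[:10]].mean(0).round(3))
E
python3 -c "
from h import *
look('s4')"
```

```text
2.425 [ 0.4643 -0.2671  0.0847] [ 0.36 -0.54  0.28]
lowest gripper z [0.124 0.124 0.125 0.129 0.129 0.13  0.132 0.133 0.133 0.133] [ 0.465 -0.259  0.129]
```

View pics/cs4.png

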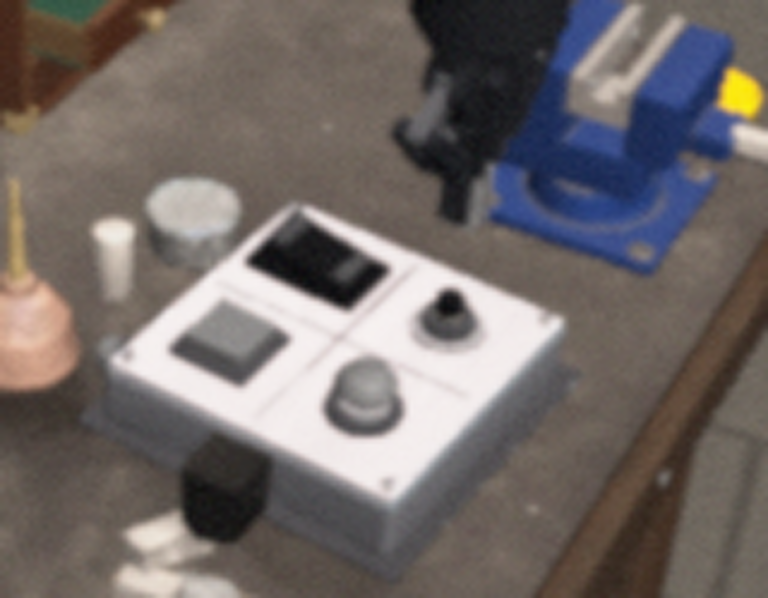

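The tip is still about 39 mm higher than reported. I'll keep descending in guarded steps.

Request:
jog_arm --steps '[{"dx": 0.0,"dy": 0.0,"dz": -0.1,"twist": 0.0},{"dx": 0.0,"dy": 0.0,"dz": -0.2,"twist": 0.0},{"dx": 0.0,"dy": 0.0,"dz": -0.25,"twist": 0.0},{"dx": 0.0,"dy": 0.0,"dz": -0.25,"twist": 0.0}]'

```text
t: 2.92
tool_pos: [0.464, -0.2669, 0.0691]
tool_rot: [-3.136, 0.146, -0.003]
contact_force: [0.3, 0.7, 0.1]
opening: 0.0
```

Request:
jog_arm --steps '[{"dx": 0.0,"dy": 0.0,"dz": -0.1,"twist": 0.0},{"dx": 0.0,"dy": 0.0,"dz": -0.2,"twist": 0.0},{"dx": 0.0,"dy": 0.0,"dz": -0.2,"twist": 0.0}]'

```text
t: 3.3
tool_pos: [0.4634, -0.2665, 0.0562]
tool_rot: [-3.135, 0.146, -0.001]
contact_force: [0.3, 0.5, 0.0]
opening: 0.0003
```

```bash
python3 -c "
from h import *
look('s5')"
```

```text
3.35 [ 0.4637 -0.2667  0.0566] [ 0.6  -0.33  0.66]
lowest gripper z [0.058 0.06  0.06  0.061 0.061 0.062 0.063 0.063 0.064 0.067] [ 0.462 -0.262  0.062]
```

View pics/cs5.png

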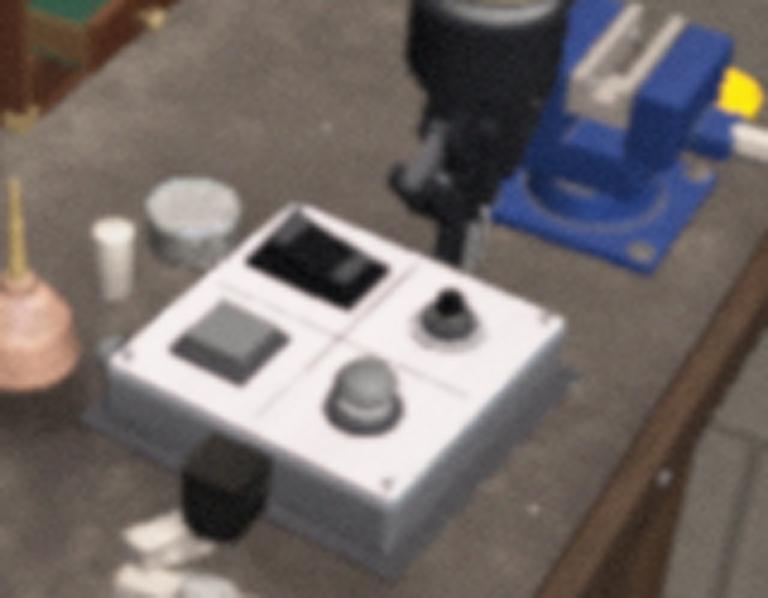

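```bash
python3 - <<'E'
from h import *
s=dict(np.load('pics/s5.npz')); W=world(s); s0=dict(np.load('pics/side0.npz')); W0=world(s0)
for v in range(196,212):
    r=[]
    for u in range(376,398):
        if s0['range_z'][v,u]-s['range_z'][v,u]>.03: r.append((u,*(W[v,u]*1000).round().astype(int)))
    if r: print(v,r[0],r[len(r)//2],r[-1],len(r))
E
python3 - <<'E'
import cv2,numpy as np
s=np.load('pics/s5.npz')['frame'][180:230,360:410]
cv2.imwrite('pics/z5.png',cv2.convertScaleAbs(cv2.resize(s,None,fx=12,fy=12,interpolation=cv2.INTER_CUBIC)[:,:,::-1],alpha=1.6))
E
```

```text
196 (377, np.int64(472), np.int64(-237), np.int64(143)) (384, np.int64(452), np.int64(-231), np.int64(155)) (391, np.int64(450), np.int64(-271), np.int64(128)) 15
197 (380, np.int64(464), np.int64(-237), np.int64(143)) (386, np.int64(450), np.int64(-238), np.int64(148)) (391, np.int64(448), np.int64(-266), np.int64(130)) 12
198 (381, np.int64(468), np.int64(-255), np.int64(126)) (386, np.int64(450), np.int64(-238), np.int64(145)) (391, np.int64(450), np.int64(-275), np.int64(120)) 11
199 (381, np.int64(468), np.int64(-255), np.int64(123)) (386, np.int64(455), np.int64(-253), np.int64(130)) (391, np.int64(450), np.int64(-275), np.int64(117)) 11
200 (381, np.int64(468), np.int64(-255), np.int64(120)) (386, np.int64(455), np.int64(-255), np.int64(125)) (391, np.int64(450), np.int64(-275), np.int64(113)) 11
201 (381, np.int64(467), np.int64(-253), np.int64(118)) (386, np.int64(455), np.int64(-254), np.int64(123)) (390, np.int64(449), np.int64(-268), np.int64(116)) 10
202 (381, np.int64(466), np.int64(-251), np.int64(117)) (386, np.int64(454), np.int64(-255), np.int64(120)) (390, np.int64
[... 308 characters left out ...]
6)) (390, np.int64(449), np.int64(-268), np.int64(106)) 11
205 (380, np.int64(473), np.int64(-266), np.int64(94)) (385, np.int64(456), np.int64(-255), np.int64(109)) (390, np.int64(449), np.int64(-269), np.int64(103)) 11
206 (381, np.int64(470), np.int64(-264), np.int64(94)) (385, np.int64(455), np.int64(-253), np.int64(108)) (389, np.int64(450), np.int64(-268), np.int64(99)) 9
207 (382, np.int64(466), np.int64(-262), np.int64(93)) (386, np.int64(453), np.int64(-255), np.int64(104)) (396, np.int64(141), np.int64(594), np.int64(850)) 8
208 (385, np.int64(455), np.int64(-255), np.int64(100)) (386, np.int64(455), np.int64(-261), np.int64(96)) (387, np.int64(453), np.int64(-261), np.int64(97)) 3
```

View pics/z5.png

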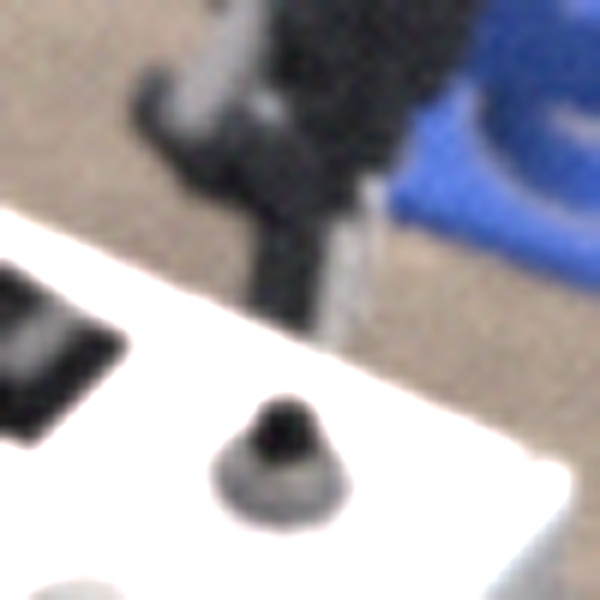

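The picture puts the fingers at x 0.450–0.471, y -0.275…-0.254, with the tip at z≈0.094. So xy is right and reported z has an offset of about 37 mm. The pin at crop (285,430) is straight below. I'll continue down, guarded.

Request:
jog_arm --steps '[{"dx": 0.0,"dy": 0.0,"dz": -0.1,"twist": 0.0},{"dx": 0.0,"dy": 0.0,"dz": -0.2,"twist": 0.0},{"dx": 0.0,"dy": 0.0,"dz": -0.3,"twist": 0.0},{"dx": 0.0,"dy": 0.0,"dz": -0.3,"twist": 0.0}]'

```text
t: 3.85
tool_pos: [0.4632, -0.2663, 0.0377]
tool_rot: [-3.135, 0.146, -0.0]
contact_force: [-0.6, 0.1, 0.1]
opening: 0.0001
```

Request:
jog_arm --steps '[{"dx": 0.0,"dy": 0.0,"dz": -0.05,"twist": 0.0},{"dx": 0.0,"dy": 0.0,"dz": -0.1,"twist": 0.0},{"dx": 0.0,"dy": 0.0,"dz": -0.1,"twist": 0.0}]'

```text
t: 4.22
tool_pos: [0.4631, -0.2663, 0.0316]
tool_rot: [-3.135, 0.146, 0.0]
contact_force: [-0.7, 0.2, 0.2]
opening: -0.0001
```

```bash
python3 -c "
from h import *
look('s6')"
```

```text
4.275 [ 0.4631 -0.2662  0.0317] [-0.31  0.79  0.65]
lowest gripper z [0.056 0.058 0.06  0.061 0.062 0.062 0.062 0.063 0.064 0.065] [ 0.462 -0.261  0.061]
```

View pics/cs6.png

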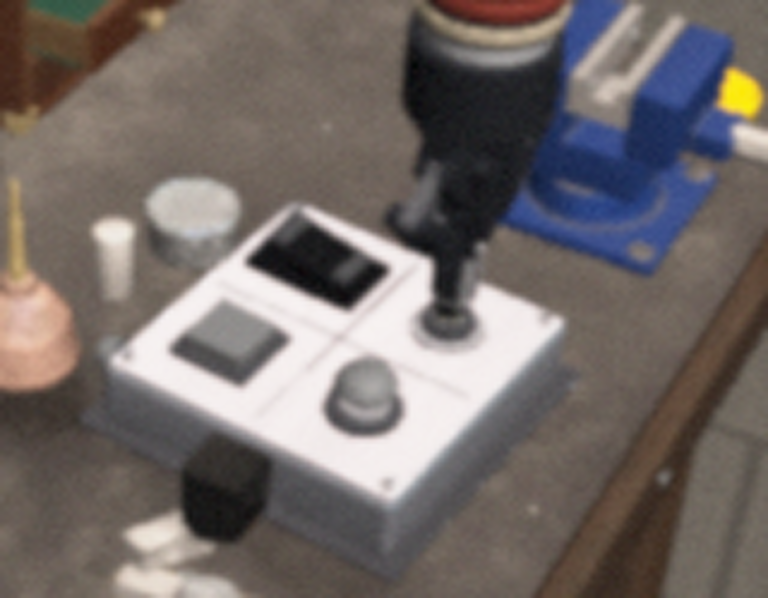

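The tip is just above the pin, at crop (450,305). I'll press in small steps and watch the force.

Request:
jog_arm --steps '[{"dx": 0.0,"dy": 0.0,"dz": -0.05,"twist": 0.0},{"dx": 0.0,"dy": 0.0,"dz": -0.05,"twist": 0.0}]'

```text
t: 4.53
tool_pos: [0.4633, -0.2664, 0.0288]
tool_rot: [-3.135, 0.146, -0.001]
contact_force: [0.6, 0.1, 1.1]
opening: -0.0003
```

Request:
jog_arm --steps '[{"dx": 0.0,"dy": 0.0,"dz": -0.06,"twist": 0.0},{"dx": 0.0,"dy": 0.0,"dz": -0.06,"twist": 0.0}]'

```text
t: 4.78
tool_pos: [0.4634, -0.2665, 0.0249]
tool_rot: [-3.135, 0.146, -0.001]
contact_force: [0.3, -0.8, 0.3]
opening: 0.0
```

Request:
jog_arm --steps '[{"dx": 0.0,"dy": 0.0,"dz": -0.06,"twist": 0.0},{"dx": 0.0,"dy": 0.0,"dz": -0.06,"twist": 0.0}]'

```text
t: 5.03
tool_pos: [0.4636, -0.2666, 0.0226]
tool_rot: [-3.135, 0.146, -0.001]
contact_force: [-3.4, 2.4, 9.8]
opening: 0.0
```

```bash
python3 -c "
from h import *
look('s7')
s=np.load('pics/s7.npz')['frame'][180:230,360:410]
cv2.imwrite('pics/z7.png',cv2.convertScaleAbs(cv2.resize(s,None,fx=12,fy=12,interpolation=cv2.INTER_CUBIC)[:,:,::-1],alpha=1.6))"
```

```text
5.075 [ 0.4636 -0.2666  0.0226] [-3.4   2.6   9.38]
lowest gripper z [0.053 0.055 0.055 0.057 0.058 0.058 0.058 0.059 0.059 0.061] [ 0.463 -0.262  0.057]
```

View pics/z7.png

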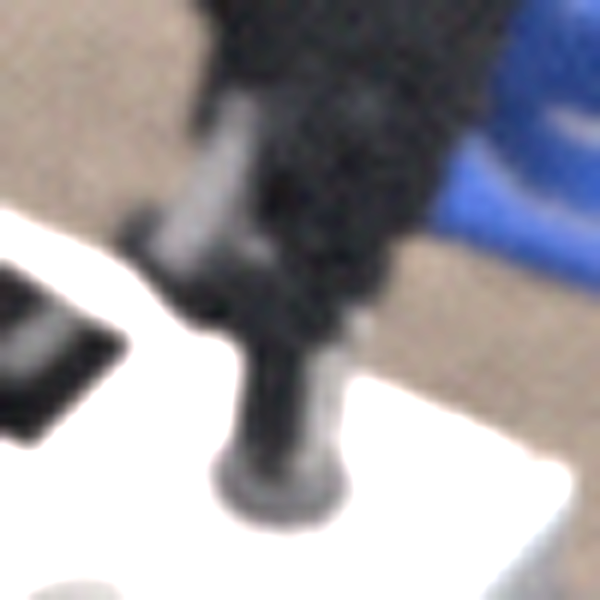

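The tip is down near the collar, where a pin pushed home would put it (0.0226 + 0.038 ≈ 0.061). I'll press a little more to confirm the stop, then lift and check.

Request:
jog_arm --steps '[{"dx": 0.0,"dy": 0.0,"dz": -0.04,"twist": 0.0},{"dx": 0.0,"dy": 0.0,"dz": -0.04,"twist": 0.0}]'

```text
t: 5.32
tool_pos: [0.4636, -0.2666, 0.0225]
tool_rot: [-3.134, 0.145, 0.001]
contact_force: [-6.3, 4.9, 16.2]
opening: -0.0001
```

Request:
jog_arm --steps '[{"dx": 0.0,"dy": 0.0,"dz": 0.5,"twist": 0.0},{"dx": 0.0,"dy": 0.0,"dz": 0.9,"twist": 0.0},{"dx": 0.0,"dy": 0.0,"dz": 0.9,"twist": 0.0}]'

```text
t: 5.7
tool_pos: [0.4649, -0.2676, 0.0782]
tool_rot: [-3.137, 0.145, -0.004]
contact_force: [-0.1, 0.6, -0.1]
opening: 0.0003
```

```bash
python3 -c "
from h import *
look('s8')
s=np.load('pics/s8.npz'); W=world(s)
for n in ('s2','s8'):
    q=np.load(f'pics/{n}.npz'); 
    W=world(q); m=(np.hypot(W[...,0]-.463,W[...,1]+.2656)<.012)&(W[...,2]<.085); print(n,np.sort(W[m][:,2])[-8:].round(4))
a=np.hstack([np.load(f'pics/{n}.npz')['frame'][195:230,365:405] for n in ('s2','s8')])
cv2.imwrite('pics/z8.png',cv2.convertScaleAbs(cv2.resize(a,None,fx=10,fy=10,interpolation=cv2.INTER_CUBIC)[:,:,::-1],alpha=1.6))"
```

```text
5.75 [ 0.4639 -0.2668  0.0765] [ 1.13  0.83 -0.64]
lowest gripper z [0.124 0.124 0.125 0.125 0.126 0.126 0.127 0.128 0.128 0.129] [ 0.464 -0.257  0.126]
s2 [0.0707 0.0707 0.0707 0.0708 0.0713 0.0714 0.0721 0.0723]
s8 [0.0613 0.0618 0.0618 0.0621 0.0624 0.0631 0.0645 0.0658]
```

View pics/z8.png

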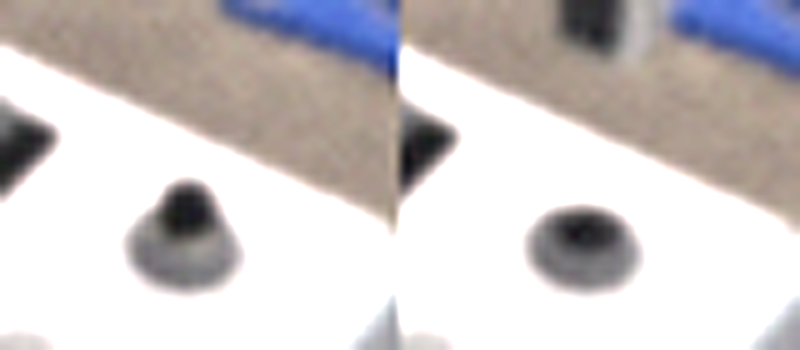

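The pin is home: its top went from z≈0.071 to 0.061, with a hard stop at 16 N. Next I'll move over the rocker's far end, near (0.569,-0.277).

Request:
jog_arm --steps '[{"dx": 0.7,"dy": -0.1,"dz": 0.0,"twist": 0.0},{"dx": 1.4,"dy": -0.2,"dz": 0.0,"twist": 0.0},{"dx": 1.77,"dy": -0.2,"dz": 0.0,"twist": 0.0},{"dx": 1.77,"dy": -0.2,"dz": -0.3,"twist": 0.0},{"dx": 1.77,"dy": -0.2,"dz": -0.3,"twist": 0.0}]'

```text
t: 6.38
tool_pos: [0.5667, -0.2771, 0.0538]
tool_rot: [-3.131, 0.145, 0.011]
contact_force: [0.4, 0.8, -1.3]
opening: -0.0003
```

```bash
python3 -c "
from h import *
look('s9')
s=dict(np.load('pics/s9.npz')); W=world(s); s0=dict(np.load('pics/side0.npz'))
for v in range(170,215):
    r=[(u,*(W[v,u]*1000).round().astype(int).tolist()) for u in range(330,400) if s0['range_z'][v,u]-s['range_z'][v,u]>.03]
    if r and len(r)<18: print(v,r[0],r[len(r)//2],r[-1],len(r))
"
```

```text
6.425 [ 0.5674 -0.2776  0.0552] [ 0.04 -0.41  0.32]
lowest gripper z [0.046 0.048 0.048 0.048 0.048 0.049 0.05  0.05  0.05  0.05 ] [ 0.563 -0.267  0.049]
180 (340, 577, -247, 142) (348, 555, -247, 151) (355, 555, -285, 127) 16
181 (341, 575, -248, 140) (348, 556, -247, 148) (355, 553, -281, 127) 15
182 (344, 566, -247, 140) (350, 555, -258, 138) (355, 552, -281, 124) 12
183 (338, 141, 594, 850) (350, 559, -265, 129) (355, 552, -281, 121) 11
184 (346, 569, -265, 122) (351, 557, -269, 124) (361, 141, 594, 850) 11
185 (345, 573, -268, 115) (350, 557, -264, 124) (355, 553, -282, 114) 11
186 (346, 570, -268, 113) (351, 559, -273, 114) (355, 554, -286, 107) 10
187 (332, 141, 594, 850) (350, 558, -266, 116) (355, 552, -282, 108) 12
188 (345, 572, -266, 107) (350, 559, -267, 111) (355, 554, -287, 100) 11
189 (334, 141, 594, 850) (350, 557, -265, 111) (355, 553, -284, 100) 12
190 (337, 141, 594, 850) (349, 559, -262, 109) (385, 141, 594, 850) 13
191 (346, 573, -274, 91) (350, 559, -269, 101) (354, 553, -280, 96) 9
192 (348, 566, -273, 92) (351, 558, -273, 95) (353, 554, -276, 95) 6
193 (350, 560, -271, 92) (351, 557, -270, 94) (352, 554, -270, 95) 3
200 (386, 141, 594, 850) (386, 141, 594, 850) (386, 141, 594, 850) 1
206 (392, 141, 594, 850) (392, 141, 594, 850) (392, 141, 594, 850) 1
211 (397, 141, 594, 850) (397, 141, 594, 850) (397, 141, 594, 850) 1
```

View pics/cs9.png

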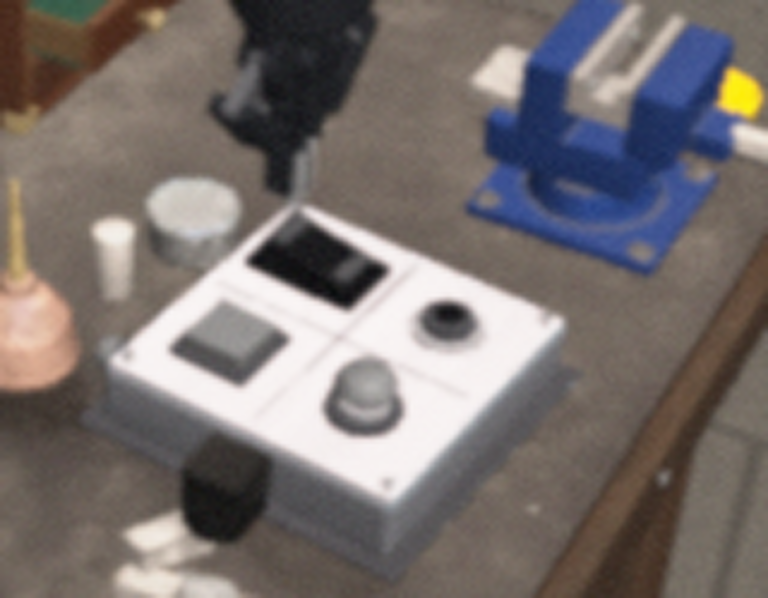

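The fingers are centred at about (0.564,-0.276), over the raised half at crop (300,240). I'll shift 3 mm outward and go down.

Request:
jog_arm --steps '[{"dx": 0.05,"dy": 0.0,"dz": -0.1,"twist": 0.0},{"dx": 0.05,"dy": 0.0,"dz": -0.2,"twist": 0.0},{"dx": 0.05,"dy": 0.0,"dz": -0.3,"twist": 0.0},{"dx": 0.05,"dy": 0.0,"dz": -0.37,"twist": 0.0},{"dx": 0.05,"dy": 0.0,"dz": -0.37,"twist": 0.0}]'

```text
t: 7.05
tool_pos: [0.5701, -0.2775, 0.0325]
tool_rot: [-3.132, 0.146, 0.009]
contact_force: [0.3, 0.1, -0.4]
opening: -0.0001
```

Request:
jog_arm --steps '[{"dx": 0.0,"dy": 0.0,"dz": -0.05,"twist": 0.0},{"dx": 0.0,"dy": 0.0,"dz": -0.07,"twist": 0.0},{"dx": 0.0,"dy": 0.0,"dz": -0.07,"twist": 0.0}]'

```text
t: 7.42
tool_pos: [0.571, -0.2778, 0.0291]
tool_rot: [-3.133, 0.146, 0.006]
contact_force: [2.5, -0.5, 1.5]
opening: 0.0001
```

Request:
jog_arm --steps '[{"dx": 0.0,"dy": 0.0,"dz": -0.05,"twist": 0.0},{"dx": 0.0,"dy": 0.0,"dz": -0.07,"twist": 0.0},{"dx": 0.0,"dy": 0.0,"dz": -0.07,"twist": 0.0}]'

```text
t: 7.8
tool_pos: [0.5713, -0.2781, 0.0252]
tool_rot: [-3.133, 0.146, 0.005]
contact_force: [2.9, -1.4, 4.0]
opening: -0.0001
```

Request:
jog_arm --steps '[{"dx": 0.0,"dy": 0.0,"dz": -0.05,"twist": 0.0},{"dx": 0.0,"dy": 0.0,"dz": -0.06,"twist": 0.0},{"dx": 0.0,"dy": 0.0,"dz": -0.06,"twist": 0.0}]'

```text
t: 8.18
tool_pos: [0.5722, -0.2783, 0.0221]
tool_rot: [-3.134, 0.146, 0.002]
contact_force: [6.3, 0.3, 4.7]
opening: -0.0
```

Request:
jog_arm --steps '[{"dx": 0.0,"dy": 0.0,"dz": -0.05,"twist": 0.0},{"dx": 0.0,"dy": 0.0,"dz": -0.05,"twist": 0.0}]'

```text
t: 8.43
tool_pos: [0.5729, -0.2784, 0.0202]
tool_rot: [-3.134, 0.146, 0.0]
contact_force: [3.3, 1.2, 7.2]
opening: 0.0002
```

Request:
jog_arm --steps '[{"dx": 0.0,"dy": 0.0,"dz": -0.04,"twist": 0.0},{"dx": 0.0,"dy": 0.0,"dz": -0.04,"twist": 0.0}]'

```text
t: 8.68
tool_pos: [0.573, -0.2785, 0.0199]
tool_rot: [-3.134, 0.145, 0.001]
contact_force: [-1.3, 3.9, 14.7]
opening: -0.0001
```

It hit a stiff stop at 0.0199 (true z≈0.058). I'll lift and check.

Request:
jog_arm --steps '[{"dx": 0.0,"dy": 0.0,"dz": 0.5,"twist": 0.0},{"dx": 0.0,"dy": 0.0,"dz": 0.9,"twist": 0.0},{"dx": 0.0,"dy": 0.4,"dz": 0.9,"twist": 0.0},{"dx": 0.0,"dy": 0.8,"dz": 0.9,"twist": 0.0},{"dx": -0.2,"dy": 1.3,"dz": 0.9,"twist": 0.0}]'

```text
t: 9.3
tool_pos: [0.5592, -0.1976, 0.0713]
tool_rot: [-3.132, 0.144, 0.008]
contact_force: [-0.5, 0.4, 0.0]
opening: -0.0
```

```bash
python3 -c "
from h import *
look('s10')
c=np.array([.5446,-.274]);u=np.array([.9948,-.1023]);w=np.array([.1023,.9948])
for n in ('side0','s10'):
    W=world(np.load(f'pics/{n}.npz')); d=W[...,:2]-c; X=d@u;Y=d@w
    for a in (-21,-12,0,12,21):
        m=(abs(X-a/1000)<.005)&(abs(Y)<.013)&(abs(W[...,2]-.06)<.02); print(n,a,m.sum(),np.median(W[m][:,2]).round(4))
a=np.hstack([np.load(f'pics/{n}.npz')['frame'][185:230,320:390] for n in ('side0','s10')])
cv2.imwrite('pics/z10.png',cv2.convertScaleAbs(cv2.resize(a,None,fx=5.7,fy=5.7,interpolation=cv2.INTER_CUBIC)[:,:,::-1],alpha=1.6))"
```

```text
9.35 [ 0.5574 -0.1938  0.0705] [ 1.72  2.38 -0.63]
lowest gripper z [0.117 0.121 0.122 0.122 0.122 0.124 0.125 0.125 0.125 0.126] [ 0.557 -0.187  0.123]
side0 -21 32 0.0597
side0 -12 32 0.0608
side0 0 37 0.0619
side0 12 32 0.0655
side0 21 27 0.0659
s10 -21 43 0.0654
s10 -12 27 0.0648
s10 0 24 0.0624
s10 12 27 0.0593
s10 21 23 0.0573
```

View pics/z10.png

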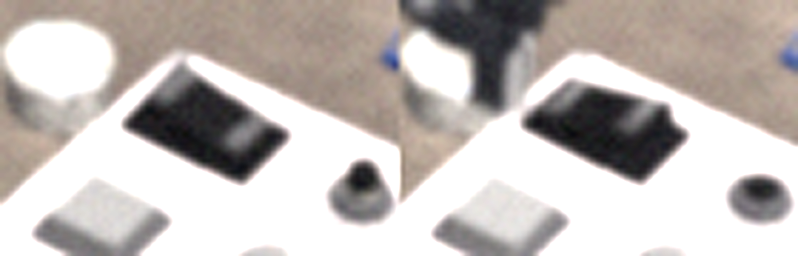

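View pics/cs10.png

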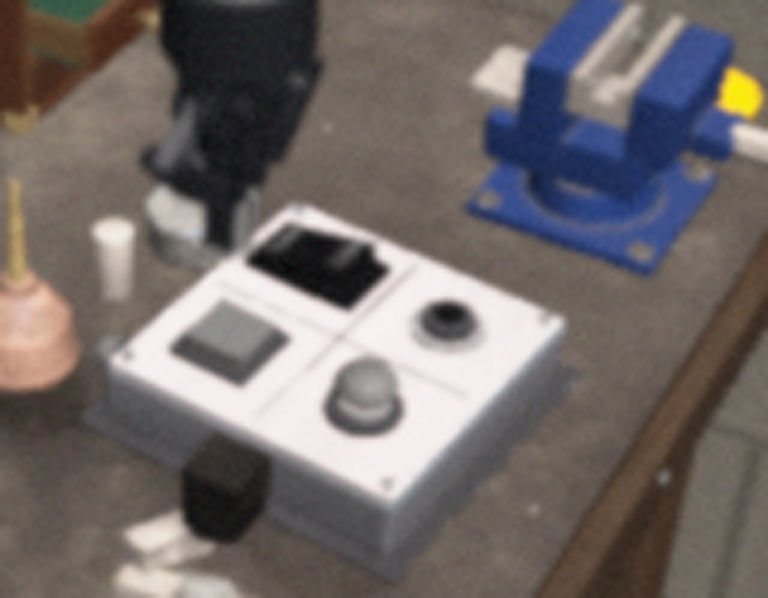

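The rocker is over: the far end reads z 0.057 and the near end 0.065, which mirrors the off state. The tool is now over the start key, so I'll go down.

Request:
jog_arm --steps '[{"dx": -0.03,"dy": 0.0,"dz": -0.2,"twist": 0.0},{"dx": -0.03,"dy": 0.0,"dz": -0.4,"twist": 0.0},{"dx": -0.03,"dy": 0.0,"dz": -0.55,"twist": 0.0},{"dx": -0.03,"dy": 0.0,"dz": -0.65,"twist": 0.0},{"dx": -0.03,"dy": 0.0,"dz": -0.65,"twist": 0.0}]'

```text
t: 9.98
tool_pos: [0.5553, -0.1941, 0.0308]
tool_rot: [-3.129, 0.142, 0.014]
contact_force: [-0.6, 0.1, -0.7]
opening: 0.0
```

Request:
jog_arm --steps '[{"dx": 0.0,"dy": 0.0,"dz": -0.05,"twist": 0.0},{"dx": 0.0,"dy": 0.0,"dz": -0.1,"twist": 0.0},{"dx": 0.0,"dy": 0.0,"dz": -0.1,"twist": 0.0}]'

```text
t: 10.35
tool_pos: [0.5552, -0.194, 0.0246]
tool_rot: [-3.128, 0.142, 0.014]
contact_force: [-0.6, 0.8, 0.0]
opening: 0.0003
```

Request:
jog_arm --steps '[{"dx": 0.0,"dy": 0.0,"dz": -0.05,"twist": 0.0},{"dx": 0.0,"dy": 0.0,"dz": -0.1,"twist": 0.0},{"dx": 0.0,"dy": 0.0,"dz": -0.1,"twist": 0.0}]'

```text
t: 10.72
tool_pos: [0.5556, -0.1943, 0.019]
tool_rot: [-3.129, 0.142, 0.013]
contact_force: [-0.3, 0.6, 3.3]
opening: 0.0
```

```bash
python3 -c "
from h import *
look('s11')"
```

```text
10.775 [ 0.5556 -0.1942  0.0191] [0.04 0.05 4.07]
lowest gripper z [0.066 0.067 0.068 0.068 0.069 0.069 0.07  0.071 0.071 0.071] [ 0.553 -0.183  0.069]
```

View pics/cs11.png

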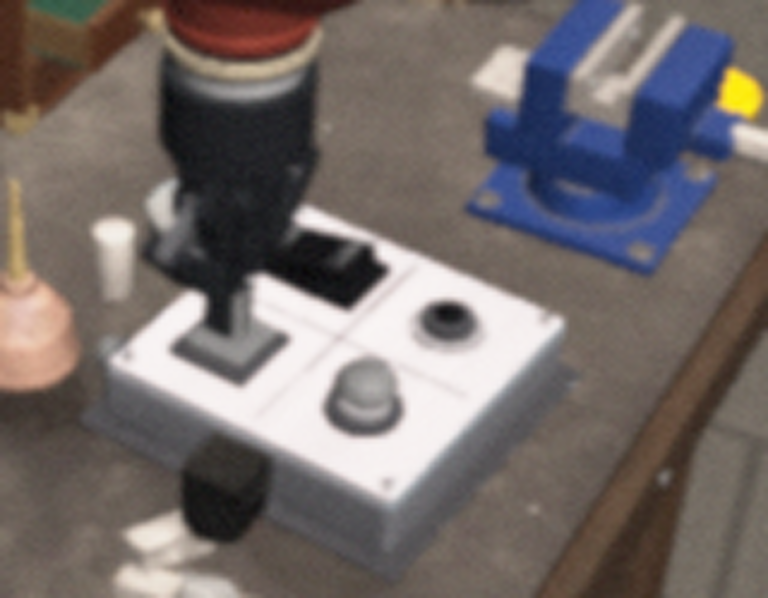

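The finger is on the key and it is partly down. I'll press to the hard stop, then release.

Request:
jog_arm --steps '[{"dx": 0.0,"dy": 0.0,"dz": -0.05,"twist": 0.0},{"dx": 0.0,"dy": 0.0,"dz": -0.05,"twist": 0.0}]'

```text
t: 11.02
tool_pos: [0.5557, -0.1943, 0.0176]
tool_rot: [-3.129, 0.141, 0.014]
contact_force: [-3.7, 2.0, 10.2]
opening: 0.0
```

Request:
jog_arm --steps '[{"dx": 0.0,"dy": 0.0,"dz": -0.05,"twist": 0.0},{"dx": 0.0,"dy": 0.0,"dz": -0.05,"twist": 0.0}]'

```text
t: 11.28
tool_pos: [0.5557, -0.1943, 0.0174]
tool_rot: [-3.128, 0.141, 0.016]
contact_force: [-9.0, 3.7, 18.3]
opening: -0.0003
```

The key is at its hard stop (18 N, at the predicted height). I'll lift straight up, then back off toward the robot.

Request:
jog_arm --steps '[{"dx": 0.0,"dy": 0.0,"dz": 0.4,"twist": 0.0},{"dx": 0.0,"dy": 0.0,"dz": 1.0,"twist": 0.0},{"dx": 0.0,"dy": 0.0,"dz": 1.8,"twist": 0.0},{"dx": 0.0,"dy": 0.0,"dz": 2.4,"twist": 0.0},{"dx": 0.0,"dy": 0.0,"dz": 2.4,"twist": 0.0}]'

```text
t: 11.9
tool_pos: [0.5577, -0.1953, 0.1651]
tool_rot: [-3.131, 0.141, 0.006]
contact_force: [0.8, 0.0, 1.3]
opening: 0.0001
```

Request:
jog_arm --steps '[{"dx": -0.7,"dy": -0.3,"dz": 0.0,"twist": 0.0},{"dx": -1.4,"dy": -0.6,"dz": 0.0,"twist": 0.0},{"dx": -2.0,"dy": -1.0,"dz": 0.0,"twist": 0.0},{"dx": -2.0,"dy": -1.0,"dz": 0.0,"twist": 0.0},{"dx": -2.0,"dy": -1.0,"dz": 0.0,"twist": 0.0}]'

```text
t: 12.52
tool_pos: [0.4374, -0.2547, 0.1636]
tool_rot: [-3.13, 0.141, 0.008]
contact_force: [-0.4, -1.0, -0.4]
opening: 0.0001
```

```bash
python3 -c "
from h import *
look('s12')
pts={'breaker':(.463,-.2656),'start':(.553,-.1924),'stop':(.4714,-.184),'rockfar':(.567,-.276),'rocknear':(.5237,-.2719)}
for n in ('side0','s12'):
    W=world(np.load(f'pics/{n}.npz'))
    for k,p in pts.items():
        m=(np.hypot(W[...,0]-p[0],W[...,1]-p[1])<.008)&(W[...,2]<.1); print(n,k,np.median(W[m][:,2]).round(4),W[m][:,2].max().round(4))
d=grab('top','t12'); cv2.imwrite('pics/ct12.png',cv2.resize(d['frame'][150:310,260:420],None,fx=3.7,fy=3.7)[:,:,::-1])
"
```

```text
12.575 [ 0.4378 -0.2546  0.164 ] [ 0.6   0.61 -0.43]
lowest gripper z [0.202 0.205 0.207 0.209 0.209 0.211 0.212 0.212 0.212 0.213] [ 0.436 -0.245  0.209]
side0 breaker 0.0653 0.0711
side0 start 0.0612 0.0652
side0 stop 0.0751 0.078
side0 rockfar 0.0661 0.0692
side0 rocknear 0.0581 0.0638
s12 breaker 0.0591 0.0629
s12 start 0.0613 0.064
s12 stop 0.0754 0.0784
s12 rockfar 0.0579 0.0592
s12 rocknear 0.0651 0.0699
```

View pics/cs12.png

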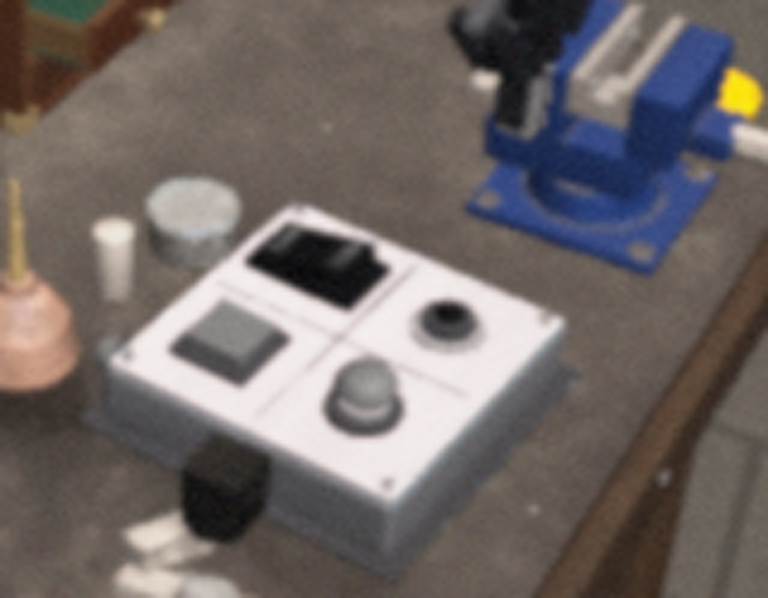

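The picture shows the pin home at (447,315), the rocker tipped over at (318,262), the key back up at (230,335) and the stop untouched at (365,380). The can, stub and tin have not moved. I'll hand the job in.

```bash
python3 -c "
from h import *
print(ctrl.finish_job())"
```

```text
the job is handed in; nothing more can be done
None
```

I pushed the breaker pin home, tipped the rocker to on, then pressed the start key to its stop and let it up, in that order. The job was handed in at about 12.6 s with the arm clear of everything.

**Last checks (side camera, heights above the bench):**

| Item | Before | After | Force at the hard stop |
|---|---|---|---|
| Breaker pin top | 71 mm | about 62 mm | 16 N |
| Rocker far end | 66 mm | 58 mm | 15 N |
| Rocker near end | 58 mm | 65 mm | – |
| Start key top | 61 mm | 61 mm (back up) | 18 N |
| Stop button top | 75 mm | 75 mm (untouched) | – |

In the side view the oil can, stub and tin stand where they were. I took a last top picture but did not view it.

**What failed or disagreed:**
- **Height reading:** the reported tool height was about 38 mm lower than the fingertips in the pictures throughout. I worked by camera and force instead. Reported x and y agreed with the pictures to about 3 mm.
- **Refused move:** the first move call was refused, apparently because its rows left out `dz`; it worked once I included it.

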